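# Slide the saucepan's hob zone up to boost

## Robot

A 6-joint arm with a two-finger parallel gripper is mounted at the origin on the work surface. World frame = base frame: x ahead of the robot, y to its left, z up, the work surface at z = 0. Lengths are in m, angles in rad, forces in N, time in s.
With the tool pointing down it reaches from about 0.35 to 0.975 m from the base axis. Payload 4.9 kg.
Tool frame: the origin (TCP) lies midway between the tips of the shut fingers; the grasp point (between the pads) lies 19 mm behind it; z points along the fingers, y is the line along which they close (so a half turn about z gives the same grasp; the last joint's range is limited). The gripper opens to 85 mm and grips with 20 to 120 N. Pads are 22 mm wide; open, the fingers measure 114 mm over their backs; the gripper's body (76 mm by 85 mm) begins 54 mm behind the grasp point. The pads swing forward as they close: fully open they stand 13 mm farther back than shut.
Start: joints at [1.02, 0.053, 1.613, -0, 1.476, -0.119], TCP at [0.262, 0.568, 0.231] pointing down, gripper open.
Joint ranges: [-3.01, 3.01], [-1.01, 2.22], [0.06, 2.58], [-1.02, 4.17], [0.09, 2.62], [-3.14, 3.14]. Speed limits (rad/s): [2.57, 2.57, 3.14, 3.14, 3.14, 3.14].

## Interface

Orientations are given as a unit quaternion [x, y, z, w].
In Python, from station import readout, vision, sign_off gives the robot as it stands.
- The arm moves only by the tool servo_tool, never from a script. Its argument "motion" is a list of rows, each an object with "travel": the shift along the tool's x, y, z each as a share of 3 cm, from -1 to 1, a list of three; "roll": the turn about the tool's z as a share of 30 degrees, from -1 to 1. A call has 1 to 12 rows; each row shifts and turns the commanded pose from where the row before left it, along the tool's axes as they then stand; what a row does not reach is not made up. A row lasts 1/10 s, in which the tool goes at most 50 mm and 8.59 degrees, less where a joint would pass 70% of its speed; a pose out of reach is approached as far as the arm can. A call with a number of a shift or a turn outside -1 to 1 is refused whole. A call with a gripper value outside its range is refused whole. "hand" is the finger opening in mm, from 0 to 85.4, set as the call begins (left out, the last holds). The fingers move at their own pace and stop on an object; "grip_force" is the grip in N (left out, the last holds). Time passes only in rows, so rows that do not move let the fingers close. It gives the time, the measured TCP pose, the force, the opening and the grip force at its end, in the units of the state.
- readout.read_state(): the state, without advancing time (a new reading comes with each control period).
- vision.read_camera(name): name is "scene" or "top" or "wrist"; returns the picture (480x640x3 uint8, blue, green, red); there is no depth.
- vision.camera_model(name): a dict with "K" (3x3 intrinsics, pixels), "R" (3x3) and "t" (3): a world point X has camera coordinates R X + t; the wrist camera has in their place "mount" (4x4, takes a point from camera to tool coordinates, whose origin is the TCP and whose axes are the flange's). Camera axes: x right, y down, z forward; pixel columns grow to the right and rows downward; lengths in m; the calibration is good to about 2 mm. A picture is of the moment at which its call begins: read the wrist's pose just before it. camera_model takes no time and is no camera call.
- sign_off(): hands the job in; it is judged then, once.
The state is a dict: "clock": time; "joint_pos": joint angles; "joint_vel": joint speeds; "joint_efforts": joint torques, N m; "position": TCP position; "eef_rot": TCP orientation; "ft_force": force on the tool from outside, world axes, zero at the start; "wrist_torque": the same for the moment, N m; "width": finger opening in m; "grasp_force": force on a finger pad.
Only numpy, scipy, OpenCV 4.12 (cv2) and the standard library are available. Lean on these libraries where they do the work, as an engineer would, in place of code of your own. Each camera call takes 0.05 s, during which the arm holds its last target. There are 200 camera calls.

## Task

Switch the induction hob on by resting a fingertip on its round on/off key for about a second, then lightly slide a fingertip along the slider of the zone the saucepan stands on, from its low end right along to the orange boost pad, without lifting off on the way. Finish with the fingertip still resting gently on the boost pad: the program ends while holding it there. Do not touch the other zone's slider, and leave the hob, both pans and everything else standing where they are.

Things in the scene. Friction and masses are not known exactly. Their poses are not given: they have to be found in the camera images.
- hob: Two-zone portable induction hob, black glass, 380 deep (its x) x 600 wide (its y) x 58 high, 4.6 kg, level, loose on rubber feet. Origin: centre of its underside; x away from the robot, y left, z up. The control panel is the front 100 of the glass, on the robot's side; its key and slider strips stand 3 proud of the glass (tops at 61), on foam: they give 1 per 4 N, 2.2 at most.
- zone_left (a point): Centre of the left (hob +y) cooking zone, on the glass, 58 mm above the worktop: white printed ring of 190 diameter. Its slider strip lies straight in front of it, 201 towards the robot along the hob's -x.
- zone_right (a point): The same for the right (hob -y) zone.
- power_key: On/off key: round grey touch pad of 28 diameter with a red ring, in the middle of the control panel between the two strips. Origin: centre of its top face.
- slider_left: Touch-slider strip of the left zone, 180 long (hob y) x 22 wide (hob x): five touch pads end to end, with white ticks on its robot side that grow towards the boost end. Low end at hob +y (left seen from the robot), orange boost end at hob -y (right). Origin: middle of its top face; axes as the hob's.
- left_pad1: Left strip: low-end pad, grey with a white dot, 40 long; the slide starts here (along y), 22 wide. Origin: centre of its top face; axes as the hob's.
- left_pad2: Left strip: second pad, grey, 32 long (along y), 22 wide. Origin: centre of its top face; axes as the hob's.
- left_pad3: Left strip: third (middle) pad, grey, 32 long (along y), 22 wide. Origin: centre of its top face; axes as the hob's.
- left_pad4: Left strip: fourth pad, grey, 32 long (along y), 22 wide. Origin: centre of its top face; axes as the hob's.
- left_pad5: Left strip: boost pad at the high end, orange with a white double chevron, 44 long; the slide ends here (along y), 22 wide. Origin: centre of its top face; axes as the hob's.
- slider_right: Touch-slider strip of the right zone, 180 long (hob y) x 22 wide (hob x): five touch pads end to end, with white ticks on its robot side that grow towards the boost end. Low end at hob +y (left seen from the robot), orange boost end at hob -y (right). Origin: middle of its top face; axes as the hob's.
- right_pad1: Right strip: low-end pad, grey with a white dot, 40 long; the slide starts here (along y), 22 wide. Origin: centre of its top face; axes as the hob's.
- right_pad2: Right strip: second pad, grey, 32 long (along y), 22 wide. Origin: centre of its top face; axes as the hob's.
- right_pad3: Right strip: third (middle) pad, grey, 32 long (along y), 22 wide. Origin: centre of its top face; axes as the hob's.
- right_pad4: Right strip: fourth pad, grey, 32 long (along y), 22 wide. Origin: centre of its top face; axes as the hob's.
- right_pad5: Right strip: boost pad at the high end, orange with a white double chevron, 44 long; the slide ends here (along y), 22 wide. Origin: centre of its top face; axes as the hob's.
- saucepan: Steel saucepan with a glass lid and black knob, 180 diameter, 136 high over the knob, black handle reaching 226 from the centre along its own +x (turned to the back of the hob); stands on one of the two zones. Origin: centre of its underside.
- frying_pan: Black frying pan, 210 diameter, 45 high, brown handle reaching 242 along its own +x (turned to the back), on the other zone. Origin: centre of its underside.
- spatula: Wooden spatula, 280 long, lying on the worktop along the hob's left side.
- cordial: Dark bottle, 64 diameter, 200 high, beside the hob; origin at its underside.
- tub: White jar with a green label, 68 diameter, 85 high, beside the hob; origin at its underside.
- can: Red can, 66 diameter, 115 high, beside the hob; origin at its underside.
- mug: Blue mug, 82 diameter, 95 high, right of the hob; origin at its underside.
- pepper_mill: Turned wooden pepper mill, 54 diameter, 153 high, right of the hob; origin at its underside.

How it is judged:
By the outcome, as a careful person would: the job done as asked, in the order asked, and still so for the second after the job is handed in, while the arm keeps its last pose, push and grip.
It also fails if it takes over 43 s, if anything falls off the work surface, if the arm or the gripper's body presses on something with over 40 N, if the wrist force passes 120 N, or if a joint passes its speed limit or range.

## Working session

There is one attempt and no reset: what is moved stays moved. The work goes in short steps, Python scripts to look and compute and a tool call to move; the robot and the scene stay as the last step left them, time stands still between calls to the robot, and variables do not carry over. Pictures are saved under pics/ and viewed, at most 10 in all, crops included, and the job is handed in when it is done.

Besides the shell and the picture viewer there is one more tool, called after "Emit:" by a JSON object that holds its "name" and its "arguments". servo_tool: Moves the arm, as the interface text tells. Its arguments: {"type":"object","properties":{"motion":{"type":"array"},"hand":{"type":"number"},"grip_force":{"type":"number"}},"required":["motion"]}

```bash
mkdir -p pics
python3 - <<'E'
from station import readout, vision
import cv2
s=readout.read_state()
print(s)
for n in("top","scene"):
    cv2.imwrite(f"pics/{n}0.png",vision.read_camera(n))
    m=vision.camera_model(n);print(n,m)
print(vision.camera_model("wrist"))
E
```

```text
{'clock': 0.0, 'joint_pos': array([ 1.01995773e+00,  5.33607909e-02,  1.61428438e+00, -1.30479641e-05,
        1.47601447e+00, -1.19015846e-01]), 'joint_vel': array([ 1.93487675e-04,  8.87646620e-04,  2.89938542e-05, -3.01080071e-04,
       -6.13420742e-04, -2.43327981e-04]), 'joint_efforts': array([ 9.08138391e-04, -3.93671215e+01, -3.70185149e+01,  5.32164665e-05,
        7.02090474e-03,  6.62862277e-06]), 'position': array([0.26126266, 0.56708728, 0.23006634]), 'eef_rot': array([ 2.14237009e-01,  9.76781161e-01, -9.78197836e-04, -3.33575370e-04]), 'ft_force': array([-0.27563759,  0.14813867, -0.17839798]), 'wrist_torque': array([-0.0191515 , -0.03439694, -0.0038371 ]), 'grasp_force': 0.0, 'width': 0.08517351004755988}
top {'K': array([[440.90040312,   0.        , 317.33266558],
       [  0.        , 440.90040312, 245.12304837],
       [  0.        ,   0.        ,   1.        ]]), 'R': array([[ 0.06112197, -0.99812892,  0.00166232],
       [-0.97620696, -0.06012652, -0.2083381 ],
       [ 0.20804824,  0.01111126, -0.97805545]]), 't': array([-0.00883039,  0.54845869,  1.19516336])}

[... 182 characters left out ...]
.88753361,  0.460668  , -0.00831183],
       [ 0.31359806, -0.61720519, -0.72160516],
       [-0.33755051,  0.63784226, -0.69225494]]), 't': array([-0.50482536, -0.09402176,  1.36918927])}
{'K': array([[339.12154237,   0.        , 322.14015659],
       [  0.        , 339.12154237, 242.55941801],
       [  0.        ,   0.        ,   1.        ]]), 'mount': array([[ 9.46708280e-05, -9.56974698e-01, -2.90171360e-01,
         7.30597159e-02],
       [ 9.99999461e-01, -2.09412971e-04,  1.01689461e-03,
        -3.50974549e-04],
       [-1.03390806e-03, -2.90171300e-01,  9.56974162e-01,
        -1.42337480e-01],
       [ 0.00000000e+00,  0.00000000e+00,  0.00000000e+00,
         1.00000000e+00]])}
```

View pics/top0.png

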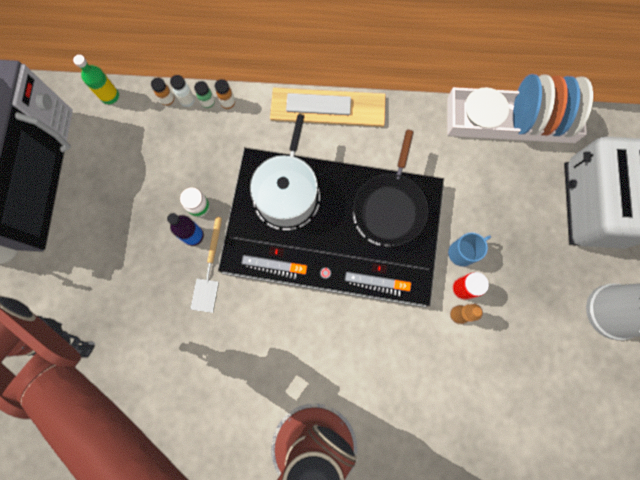

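View pics/scene0.png

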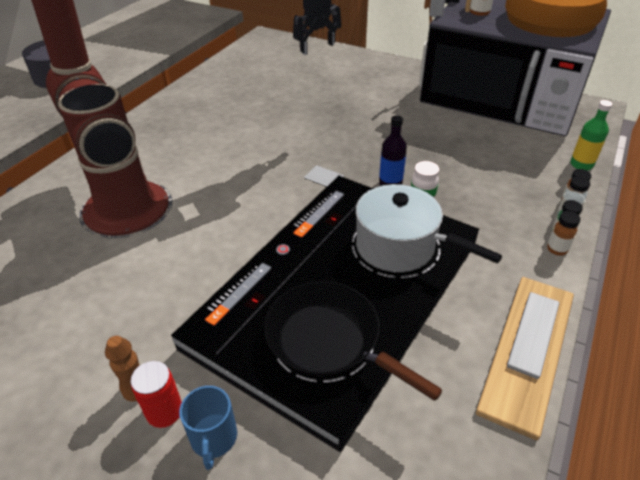

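The top view shows the saucepan on the left zone. Its strip runs from about (243,260) to the orange boost pad at (299,269), and the power key is at (325,272). The scene view agrees: key at (283,249), left boost pad at (303,229).

```bash
cat > h.py <<'E'
import numpy as np, cv2
from station import readout, vision
def ray(n,uv,z=.061):
    m=vision.camera_model(n);R,t=m["R"],m["t"];c=-R.T@t
    d=R.T@np.linalg.inv(m["K"])@[*uv,1];return c+d*(z-c[2])/d[2]
def blobs(mask,amin):
    n,l,s,c=cv2.connectedComponentsWithStats(mask.astype(np.uint8))
    return [(c[i],s[i]) for i in range(1,n) if s[i][4]>=amin]
E
python3 - <<'E'
from h import *
for n,box in(("top",(225,245,435,300)),("scene",(190,180,360,335))):
    im=cv2.imread(f"pics/{n}0.png");x0,y0,x1,y1=box
    c=im[y0:y1,x0:x1];hsv=cv2.cvtColor(c,cv2.COLOR_BGR2HSV);h,s,v=cv2.split(hsv)
    for name,m in(("orange",(h>5)&(h<22)&(s>150)&(v>150)),("red",((h<6)|(h>170))&(s>50)&(v>90)),("grey",(s<70)&(v>85)&(v<225))):
        for cc,st in blobs(m,15):
            print(n,name,np.round(cc+[x0,y0],1),st,np.round(ray(n,cc+[x0,y0]),4))
E
python3 -c "
import cv2
a=cv2.imread('pics/top0.png')[240:300,215:335];cv2.imwrite('pics/c.png',cv2.resize(a,None,fx=6,fy=6,interpolation=2))"
```

```text
top orange [298.  268.2] [ 65  18  17  11 127] [0.478  0.0748 0.061 ]
top orange [402.2 285.1] [169  35  17  11 134] [ 0.4483 -0.2178  0.061 ]
top red [275.8 251.4] [49  4  4  6 18] [0.522  0.1407 0.061 ]
top red [378.8 267.9] [152  20   4   6  18] [ 0.4927 -0.1512  0.061 ]
top red [325.  272.1] [96 22 10 11 60] [ 0.4715 -0.0013  0.061 ]
top grey [266.6 264.3] [ 16  10  50  22 552] [0.4835 0.1637 0.061 ]
top grey [433.  285.3] [206  17   4  38  95] [ 0.4529 -0.3033  0.061 ]
top grey [324.8 273.1] [95 22 11 12 39] [ 0.4688 -0.001   0.061 ]
top grey [281.1 290.2] [   0   27  167   28 2367] [0.4135 0.1173 0.061 ]
top grey [325.1 272.5] [98 26  5  4 15] [ 0.4706 -0.0018  0.061 ]
top grey [370.2 281.3] [120  27  50  22 573] [ 0.4536 -0.1286  0.061 ]
top grey [294.8 275.4] [69 28  3  6 15] [0.4571 0.0823 0.061 ]
top grey [395. 292.] [169  44   3   7  17] [ 0.4279 -0.1983  0.061 ]
top grey [399.  292.7] [173  45   3   7  18] [ 0.4267 -0.2094  0.061 ]
scene orange [302.5 228.9] [104  42  18  15 122] [0.4789 0.0764 0.061 ]
scene orange [216.6 314.5] [ 16 125  23  20 192] [ 0.4499 -0.2166  0.061 ]
scene red [282.7 248.6] [87 64 12 10 83] [0.4714 0.0005 0.061 ]
scene red [254.2 300.1] [ 62 118   6   5  16] [ 0.4955 -0.1523  0.061 ]
scene grey [237.5 225.3] [   0    0  144  136 9884] [0.3395 0.0195 0.061 ]
scene grey [322.8 207.8] [111  11  42  34 408] [0.4859 0.1637 0.061 ]
scene grey [357.7 222.2] [163  19   7  52 146] [0.5815 0.1543 0.061 ]
scene grey [282.3 248.3] [90 67  5  4 15] [0.4701 0.0009 0.061 ]
scene grey [243.7 286.2] [ 26  83  54  46 685] [ 0.4563 -0.1309  0.061 ]
scene grey [214.2 304.5] [ 22 123   6   4  15] [ 0.431  -0.1982  0.061 ]
scene grey [210.3 308.5] [ 18 127   6   4  16] [ 0.4301 -0.21    0.061 ]
```

View pics/c.png

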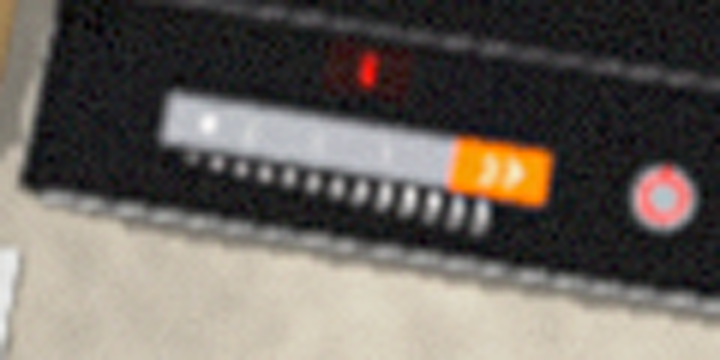

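Emit:
{"name": "servo_tool", "arguments": {"hand": 0, "motion": [{"travel": [0,0,0],"roll": -0.211},{"travel": [0,0,0],"roll": -0.211},{"travel": [0,0,0],"roll": -0.211},{"travel": [-0.44,-0.9,0],"roll": 0},{"travel": [-0.44,-0.9,0],"roll": 0},{"travel": [-0.44,-0.9,0],"roll": 0},{"travel": [-0.44,-0.9,0],"roll": 0},{"travel": [-0.44,-0.9,0],"roll": 0},{"travel": [-0.44,-0.9,0],"roll": 0},{"travel": [-0.44,-0.9,0],"roll": 0},{"travel": [-0.44,-0.9,0],"roll": 0},{"travel": [-0.44,-0.9,0],"roll": 0}]}}

```text
clock: 1.3
position: [0.3554, 0.3126, 0.2308]
eef_rot: [0.05, 0.999, -0.0, -0.0]
ft_force: [-0.2, -1.0, 0.3]
width: -0.0002
grasp_force: 0.0
```

Emit:
{"name": "servo_tool", "arguments": {"motion": [{"travel": [-0.44,-0.9,0],"roll": 0},{"travel": [-0.44,-0.9,0],"roll": 0},{"travel": [-0.44,-0.9,0],"roll": 0},{"travel": [-0.44,-0.9,0],"roll": 0},{"travel": [-0.44,-0.9,0],"roll": 0},{"travel": [-0.44,-0.9,0],"roll": 0},{"travel": [-0.44,-0.9,0],"roll": 0},{"travel": [-0.44,-0.9,0],"roll": 0},{"travel": [-0.44,-0.9,0.5],"roll": 0},{"travel": [-0.44,-0.9,0.5],"roll": 0},{"travel": [0,0,0.5],"roll": 0},{"travel": [0,0,0],"roll": 0}]}}

```text
clock: 2.5
position: [0.4578, 0.032, 0.1832]
eef_rot: [0.051, 0.999, 0.0, -0.003]
ft_force: [-0.2, 0.8, -0.1]
width: 0.0001
grasp_force: 0.0
```

```bash
cat >> h.py <<'E'
from scipy.spatial.transform import Rotation
def wray(uv,s,z=.061):
    m=vision.camera_model("wrist");M=m["mount"];R=Rotation.from_quat(s["eef_rot"]).as_matrix()
    c=s["position"]+R@M[:3,3];d=R@M[:3,:3]@np.linalg.inv(m["K"])@[*uv,1];return c+d*(z-c[2])/d[2]
E
python3 - <<'E'
from h import *
s=readout.read_state();im=vision.read_camera("wrist");cv2.imwrite("pics/w1.png",im)
print(s["clock"],s["position"],s["eef_rot"],s["ft_force"])
h,sa,v=cv2.split(cv2.cvtColor(im,cv2.COLOR_BGR2HSV))
for name,m in(("orange",(h>5)&(h<22)&(sa>150)&(v>150)),("red",((h<6)|(h>170))&(sa>50)&(v>90)),("grey",(sa<70)&(v>85)&(v<225))):
    for cc,st in blobs(m,60): print(name,np.round(cc,1),st,np.round(wray(cc,s),4))
E
```

```text
2.5 [0.45783287 0.03197681 0.18318719] [ 5.08805911e-02  9.98700310e-01  3.22312463e-04 -2.95838322e-03] [-0.1522881   0.76142443 -0.14370491]
orange [372.5 254.9] [350 243  55  27 339] [0.4789 0.0712 0.061 ]
orange [ 24.  256.8] [   0  244   51   26 1119] [ 0.4512 -0.2146  0.061 ]
red [282.5 257.5] [270 245  26  29 319] [ 0.4736 -0.0028  0.061 ]
red [114.5 297.4] [111 291   8  14  80] [ 0.4947 -0.1506  0.061 ]
red [454.2 297.2] [451 290   7  15  84] [0.5242 0.1386 0.061 ]
grey [594.4  12.4] [ 551    0   89   39 1790] [0.3208 0.2315 0.061 ]
grey [601.6  46.2] [591  35  19  21 188] [0.3421 0.2391 0.061 ]
grey [334.3 176.8] [    0    41   640   163 10730] [0.4125 0.0457 0.061 ]
grey [569.8  83.2] [565  75  11  17  91] [0.3638 0.2195 0.061 ]
grey [554.2 102.6] [550  97  11  12  94] [0.3758 0.2096 0.061 ]
grey [583.5 129.3] [572 117  25  25 425] [0.3966 0.233  0.061 ]
grey [581.7 170.4] [570 156  26  27 434] [0.427  0.2351 0.061 ]
grey [ 23.4 230.4] [ 20 222   8  18  82] [ 0.4294 -0.2073  0.061 ]
grey [ 37.6 230.9] [ 34 223   8  17  80] [ 0.431 -0.196  0.061]
grey [ 51.9 231.6] [ 49 224 
[... 466 characters left out ...]
 288  16  51 610] [0.5265 0.0335 0.061 ]
grey [622.8 401.4] [ 591  289   49  191 4690] [0.6497 0.2988 0.061 ]
grey [135.8 317.9] [  0 317 288   3 758] [ 0.5157 -0.1376  0.061 ]
grey [475.  317.5] [357 317 237   2 474] [0.5456 0.1569 0.061 ]
grey [101.8 368. ] [ 84 363  38  12 132] [ 0.5626 -0.1816  0.061 ]
grey [152.6 367.4] [134 363  38  10  78] [ 0.5667 -0.1353  0.061 ]
grey [475.9 368.5] [461 364  31  11  69] [0.5984 0.1591 0.061 ]
grey [ 66.3 385.2] [ 58 378  18  15  75] [ 0.5775 -0.2197  0.061 ]
grey [432.6 399.4] [420 387  27  27 283] [0.6287 0.1193 0.061 ]
grey [521.5 461.2] [509 442  26  38 708] [0.7137 0.2078 0.061 ]
grey [121.  462.5] [111 445  21  34 480] [ 0.6736 -0.1943  0.061 ]
```

View pics/w1.png

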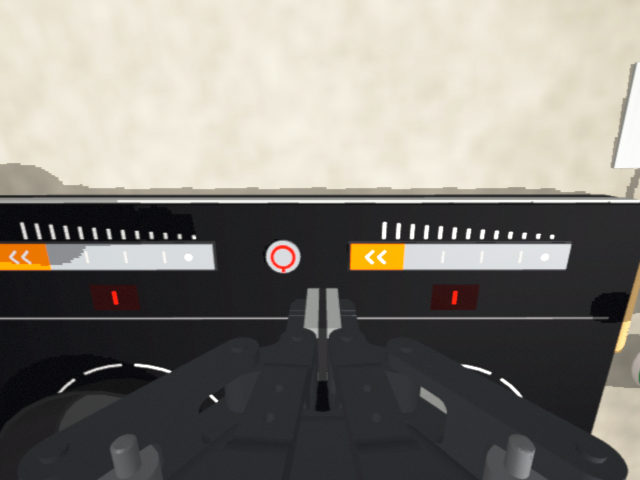

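The wrist view shows the key at (283,257) and the left strip from x=349 (boost) to 570 at row 256, which matches the earlier fix. Next I move above the key.

Emit:
{"name": "servo_tool", "arguments": {"motion": [{"travel": [-0.3,-0.52,0.4]},{"travel": [-0.28,-0.52,0.4]},{"travel": [0,0,0.5]},{"travel": [0,0,0.5]},{"travel": [0,0,0.5]},{"travel": [0,0,0.5]},{"travel": [0,0,0.5]},{"travel": [0,0,0]},{"travel": [0,0,0]},{"travel": [0,0,0]}]}}

```text
invalid input at $.motion[0]: expected keys travel, roll
```

Emit:
{"name": "servo_tool", "arguments": {"motion": [{"travel": [-0.3,-0.52,0.4],"roll": 0},{"travel": [-0.28,-0.52,0.4],"roll": 0},{"travel": [0,0,0.5],"roll": 0},{"travel": [0,0,0.5],"roll": 0},{"travel": [0,0,0.5],"roll": 0},{"travel": [0,0,0.5],"roll": 0},{"travel": [0,0,0.4],"roll": 0},{"travel": [0,0,0],"roll": 0},{"travel": [0,0,0],"roll": 0},{"travel": [0,0,0],"roll": 0}]}}

```text
clock: 3.55
position: [0.4746, -0.0008, 0.0911]
eef_rot: [0.05, 0.999, -0.0, 0.001]
ft_force: [0.1, 0.4, -0.6]
width: -0.0002
grasp_force: 0.0
```

Run:
```python
from h import *
s=readout.read_state();im=vision.read_camera("wrist")
h,sa,v=cv2.split(cv2.cvtColor(im,cv2.COLOR_BGR2HSV))
print(s["position"],s["eef_rot"],s["ft_force"])
for name,m in(("orange",(h>5)&(h<22)&(sa>150)&(v>150)),("red",((h<6)|(h>170))&(sa>50)&(v>90))):
    for cc,st in blobs(m,60): print(name,np.round(cc,1),st,np.round(wray(cc,s),4))
cv2.imwrite("pics/w2.png",im)
```

```text
[ 0.47455372 -0.0008023   0.09114062] [ 5.01737739e-02  9.98740207e-01 -7.46373032e-05  7.65616107e-04] [ 0.09622072  0.39763279 -0.62935385]
orange [452.1 275.9] [419 257  85  39 412] [0.4799 0.0698 0.061 ]
red [318.9 272.5] [300 259  39  32 504] [ 0.4706 -0.0027  0.061 ]
red [ 69.6 334.4] [ 64 325  12  20 149] [ 0.4944 -0.1502  0.061 ]
red [568.7 334.6] [563 325  12  20 146] [0.5237 0.1375 0.061 ]
```

View pics/w2.png

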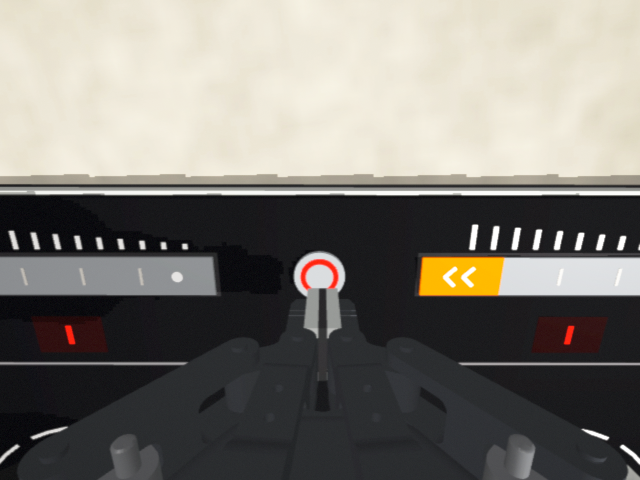

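The key is centred near (319,276), directly in front of the fingertips. I descend to just above it.

Emit:
{"name": "servo_tool", "arguments": {"motion": [{"travel": [0.05,-0.03,0.3],"roll": 0},{"travel": [0,0,0.3],"roll": 0},{"travel": [0,0,0.25],"roll": 0},{"travel": [0,0,0.0],"roll": 0},{"travel": [0,0,0.0],"roll": 0},{"travel": [0,0,0.0],"roll": 0}]}}

```text
clock: 4.2
position: [0.4726, -0.0015, 0.065]
eef_rot: [0.05, 0.999, -0.0, 0.0]
ft_force: [0.5, -0.3, -0.0]
width: 0.0002
grasp_force: 0.0
```

Emit:
{"name": "servo_tool", "arguments": {"motion": [{"travel": [0,0,0.06],"roll": 0},{"travel": [0,0,0.05],"roll": 0},{"travel": [0,0,0.03],"roll": 0},{"travel": [0,0,0],"roll": 0}]}}

```text
clock: 4.6
position: [0.4724, -0.0015, 0.0607]
eef_rot: [0.05, 0.999, -0.0, 0.0]
ft_force: [-0.6, 0.8, 0.5]
width: -0.0001
grasp_force: 0.5
```

Emit:
{"name": "servo_tool", "arguments": {"motion": [{"travel": [0,0,0.03],"roll": 0},{"travel": [0,0,0],"roll": 0}]}}

```text
clock: 4.8
position: [0.4724, -0.0015, 0.0601]
eef_rot: [0.05, 0.999, -0.0, 0.0]
ft_force: [-1.9, -0.1, 4.0]
width: 0.0
grasp_force: 1.8
```

4 N on the key. I hold it there for about a second.

Emit:
{"name": "servo_tool", "arguments": {"motion": [{"travel": [0,0,0],"roll": 0},{"travel": [0,0,0],"roll": 0},{"travel": [0,0,0],"roll": 0},{"travel": [0,0,0],"roll": 0},{"travel": [0,0,0],"roll": 0},{"travel": [0,0,0],"roll": 0},{"travel": [0,0,0],"roll": 0},{"travel": [0,0,0],"roll": 0},{"travel": [0,0,0],"roll": 0}]}}

```text
clock: 5.7
position: [0.4724, -0.0015, 0.0598]
eef_rot: [0.05, 0.999, -0.0, 0.0]
ft_force: [-1.1, 0.5, 4.8]
width: -0.0002
grasp_force: 2.4
```

Emit:
{"name": "servo_tool", "arguments": {"motion": [{"travel": [0,0,-0.5],"roll": 0},{"travel": [0,0,-0.8],"roll": 0},{"travel": [0,0,0],"roll": 0},{"travel": [0,0,0],"roll": 0}]}}

```text
clock: 6.1
position: [0.4723, -0.0015, 0.0983]
eef_rot: [0.05, 0.999, -0.0, 0.0]
ft_force: [-0.4, 1.2, 0.5]
width: -0.0002
grasp_force: 0.0
```

Run:
```python
from h import *
t=vision.read_camera("top")[235:305,215:440];s=readout.read_state();w=vision.read_camera("wrist")
cv2.imwrite("pics/v3.png",np.vstack([cv2.resize(t,(640,200)),w[200:400]]))
print(s["position"],s["ft_force"])
```

```text
[ 0.47162512 -0.00137796  0.09750094] [-0.01108826 -0.90083269 -0.45878456]
```

View pics/v3.png

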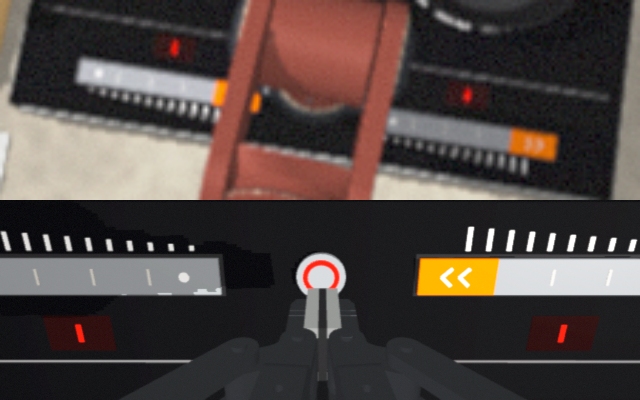

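Emit:
{"name": "servo_tool", "arguments": {"motion": [{"travel": [0,0.5,0],"roll": 0},{"travel": [0,0.8,0],"roll": 0},{"travel": [0,0.9,0],"roll": 0},{"travel": [0,0.9,0],"roll": 0},{"travel": [0,0.9,0],"roll": 0},{"travel": [0,0.9,0],"roll": 0},{"travel": [0,0.9,0],"roll": 0},{"travel": [0,0.8,0],"roll": 0},{"travel": [0,0.6,0],"roll": 0},{"travel": [0,0,0],"roll": 0},{"travel": [0,0,0],"roll": 0},{"travel": [0,0,0],"roll": 0}]}}

```text
clock: 7.4
position: [0.4934, 0.2126, 0.0978]
eef_rot: [0.05, 0.999, -0.0, -0.001]
ft_force: [1.0, -0.2, -0.7]
width: 0.0002
grasp_force: 0.0
```

Run:
```python
from h import *
s=readout.read_state();w=vision.read_camera("wrist")
cv2.imwrite("pics/v4.png",w)
print(s["position"],s["eef_rot"],s["ft_force"])
```

```text
[0.49342681 0.21264645 0.09781507] [ 5.04859175e-02  9.98724475e-01 -3.65569447e-04 -6.78765931e-04] [ 1.02954574 -0.21011722 -0.69587368]
```

View pics/v4.png

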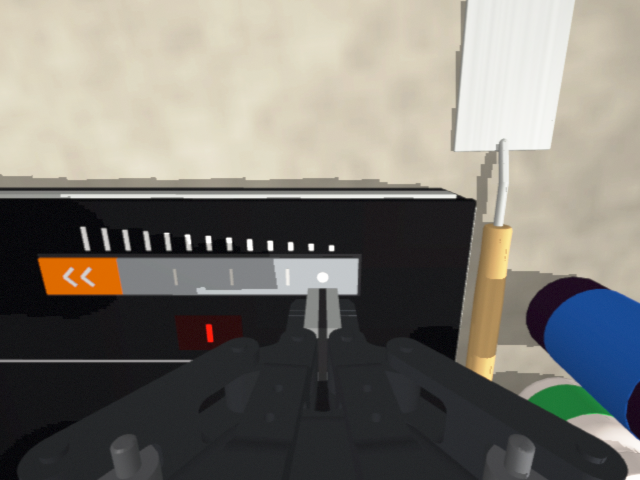

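The fingertips line up with the low-end dot at (322,277), and the strip is straight ahead. I descend to just above it.

Emit:
{"name": "servo_tool", "arguments": {"motion": [{"travel": [0,0.13,0.4],"roll": 0},{"travel": [0,0,0.4],"roll": 0},{"travel": [0,0,0.25],"roll": 0},{"travel": [0,0,0.08],"roll": 0},{"travel": [0,0,0],"roll": 0},{"travel": [0,0,0],"roll": 0},{"travel": [0,0,0],"roll": 0}]}}

```text
clock: 8.15
position: [0.4948, 0.2175, 0.0654]
eef_rot: [0.05, 0.999, 0.0, 0.001]
ft_force: [0.6, 0.5, -0.6]
width: 0.0
grasp_force: 0.0
```

Emit:
{"name": "servo_tool", "arguments": {"motion": [{"travel": [0,0,0.08],"roll": 0},{"travel": [0,0,0.06],"roll": 0},{"travel": [0,0,0.03],"roll": 0},{"travel": [0,0,0],"roll": 0}]}}

```text
clock: 8.55
position: [0.4946, 0.2174, 0.0602]
eef_rot: [0.05, 0.999, 0.0, 0.0]
ft_force: [-0.8, -0.2, 3.6]
width: -0.0002
grasp_force: 1.4
```

Emit:
{"name": "servo_tool", "arguments": {"motion": [{"travel": [0,-0.1,0],"roll": 0},{"travel": [0,-0.15,0],"roll": 0},{"travel": [0,-0.15,0],"roll": 0},{"travel": [0,-0.15,0],"roll": 0},{"travel": [0,-0.15,0],"roll": 0},{"travel": [0,-0.15,0],"roll": 0},{"travel": [0,-0.15,0],"roll": 0}]}}

```text
clock: 9.25
position: [0.4915, 0.1872, 0.0599]
eef_rot: [0.05, 0.999, 0.0, 0.0]
ft_force: [0.3, 3.1, 3.2]
width: -0.0004
grasp_force: 1.9
```

Emit:
{"name": "servo_tool", "arguments": {"motion": [{"travel": [0,-0.15,0],"roll": 0},{"travel": [0,-0.15,0],"roll": 0},{"travel": [0,-0.15,0],"roll": 0},{"travel": [0,-0.15,0],"roll": 0},{"travel": [0,-0.15,0],"roll": 0},{"travel": [0,-0.15,0],"roll": 0},{"travel": [0,-0.15,0],"roll": 0},{"travel": [0,-0.15,0],"roll": 0},{"travel": [0,-0.15,0],"roll": 0},{"travel": [0,-0.15,0],"roll": 0}]}}

```text
clock: 10.25
position: [0.4868, 0.1424, 0.0598]
eef_rot: [0.05, 0.999, 0.0, 0.0]
ft_force: [0.4, 3.7, 5.0]
width: 0.0
grasp_force: 2.4
```

Emit:
{"name": "servo_tool", "arguments": {"motion": [{"travel": [0,-0.15,0],"roll": 0},{"travel": [0,-0.15,0],"roll": 0},{"travel": [0,-0.15,0],"roll": 0},{"travel": [0,-0.15,0],"roll": 0},{"travel": [0,-0.15,0],"roll": 0},{"travel": [0,-0.15,0],"roll": 0},{"travel": [0,-0.15,0],"roll": 0},{"travel": [0,-0.15,0],"roll": 0},{"travel": [0,-0.15,0],"roll": 0},{"travel": [0,-0.15,0],"roll": 0}]}}

```text
clock: 11.25
position: [0.4822, 0.0976, 0.0597]
eef_rot: [0.05, 0.999, -0.0, -0.0]
ft_force: [0.4, 3.8, 4.6]
width: -0.0004
grasp_force: 2.4
```

Emit:
{"name": "servo_tool", "arguments": {"motion": [{"travel": [0,-0.15,0],"roll": 0},{"travel": [0,-0.15,0],"roll": 0},{"travel": [0,-0.15,0],"roll": 0},{"travel": [0,-0.15,0],"roll": 0},{"travel": [0,-0.12,0],"roll": 0},{"travel": [0,-0.05,0],"roll": 0},{"travel": [0,0,0],"roll": 0},{"travel": [0,0,0],"roll": 0},{"travel": [0,0,0],"roll": 0},{"travel": [0,0,0],"roll": 0}]}}

```text
clock: 12.25
position: [0.4799, 0.0745, 0.0596]
eef_rot: [0.05, 0.999, -0.001, -0.0]
ft_force: [-0.4, -0.5, 4.4]
width: 0.0004
grasp_force: 2.3
```

Run:
```python
from h import *
s=readout.read_state();w=vision.read_camera("wrist")
print(s["clock"],s["position"],s["ft_force"])
cv2.imwrite("pics/v5.png",w)
```

```text
12.25 [0.47989996 0.0745382  0.05962969] [-0.36438877 -0.47761579  4.39235449]
```

View pics/v5.png

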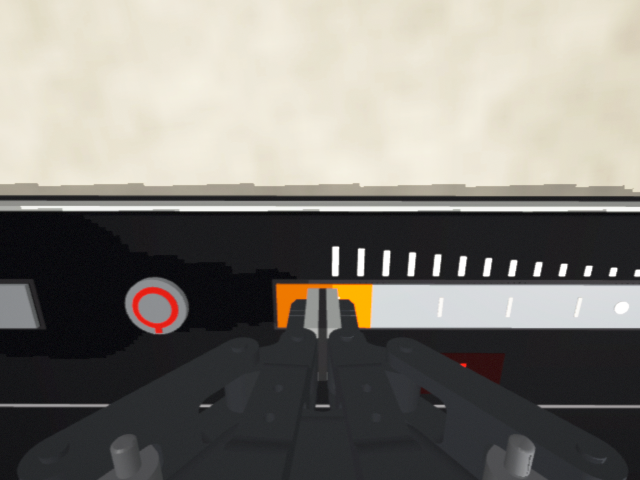

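The fingertips rest on the centre of the orange boost pad (275–372 px, tips at 322) with about 4.4 N. I'm handing in.

```bash
python3 -c "
from station import sign_off
print(sign_off())"
```

```text
the job is handed in; nothing more can be done
None
```

I held the on/off key for about a second at 4–5 N, then slid along the left (saucepan) strip from its low end to the boost pad at 3–5 N in every reading. I handed in at 12.25 s with the fingertip resting on the boost pad at about 4.4 N; no picture confirmed that the hob's display changed.

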